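Weigh the yellow bracket on the spring scale

ROBOT

A 6-joint arm with a two-finger parallel gripper is mounted at the origin on the work surface. World frame = base frame: x ahead of the robot, y to its left, z up, the work surface at z = 0. Lengths are in m, angles in rad, forces in N, time in s.
With the tool pointing down it reaches from about 0.3 to 0.85 m from the base axis. Payload 4.2 kg.
Tool frame: the origin (TCP) lies midway between the tips of the shut fingers; the grasp point (between the pads) lies 19 mm behind it; y points along the fingers, x is the direction in which the jaws open and shut, and the axes are right-handed (so a half turn about y gives the same grasp; the last joint's range is limited). The gripper opens to 91 mm and grips with 3 to 60 N. Pads are 32 mm wide; open, the fingers measure 118 mm over their backs; the gripper's body (76 mm by 178 mm) begins 60 mm behind the grasp point.
Start: joints at [1.217, 0.32, 1.565, -0, 1.257, -0.02], TCP at [0.188, 0.543, 0.214] pointing down, gripper open.
Joint ranges: [-3.11, 3.11], [-0.84, 2.01], [0.21, 2.61], [-1.34, 4.49], [0.05, 2.63], [-2.56, 2.56]. Speed limits (rad/s): [2.57, 2.57, 3.14, 3.14, 3.14, 3.14].

INTERFACE

Orientations are given as a rotation vector (axis times angle).
In Python, from cell import telemetry, viewer, arm, models gives the robot as it stands.
- The arm moves only by the tool drive_tool, never from a script. Its argument "moves" is a list of rows, each an object of numbers: "dx", "dy", "dz": the shift along the tool's x, y, z in m; "wx", "wy", "wz": the turn, a rotation vector about the tool's x, y, z in rad; "hand": the gripper's target within -1 to 1 (shut at 1, half-way at 0, fully open at -1). In form: [{"dx": .., "dy": .., "dz": .., "wx": .., "wy": .., "wz": .., "hand": ..}, ...]. A call has 1 to 20 rows; each row is the pose to reach, as a shift and turn from the pose commanded when the call began, along the tool's axes at that moment; what a row does not reach only later rows make up. A row lasts 1/10 s, in which the tool goes at most 50 mm and 8.59 degrees, less where a joint would pass 70% of its speed; a pose out of reach is approached as far as the arm can. A call with a gripper value outside its range is refused whole. The fingers move at their own pace and stop on an object; the grip force is fixed at half the most. Time passes only in rows, so rows that repeat a pose let the fingers close. It gives the time, the measured TCP pose, the force and the opening at its end, in the units of the state.
- telemetry.observe(): the state, without advancing time (a new reading comes with each control period).
- viewer.snapshot(name): name is "side" or "top"; returns a dict with "color" (420x560x3 uint8, red, green, blue), "depth" (420x560 float32, m along the optical axis (not along the pixel's ray), 0 where there is no reading), "intrinsics" (3x3 intrinsics, pixels), "rvec" (rotation vector, rad) and "tvec" (3), from world to camera coordinates, as OpenCV has them. Camera axes: x right, y down, z forward; pixel columns grow to the right and rows downward; lengths in m; the calibration is good to about 2 mm. A picture is of the moment at which its call begins.
- arm.close_job(): hands the job in, once; it reports no verdict.
Trained networks look in a picture, given as the dict that the camera call returned (one of the last four; its "shot" number tells which), for a name from the list of things; names that differ only in an ending like _2 or _b are one class to them, and where a whole thing is asked for, a point or a joint stands for the part that bears it (a point fixed in the world has none). Each returns a list of dicts, best first, with "conf" (0 to 1); they miss things now and then, are a little off and sometimes report something else, mostly with a low value. They report only what shows in the picture. A call takes as long as a camera call.
- models.look_for(picture, thing): "bbox" ([left, top, width, height] in pixels, round what is visible of it).
- models.tip_of(picture, thing): "point" ([column, row] in pixels: a listed point, or the origin of a listed thing).
The state is a dict: "time": time; "joint_pos": joint angles; "joint_vel": joint speeds; "joint_torque": joint torques, N m; "tool_pos": TCP position; "orientation": TCP orientation; "ft_force": force on the tool from outside, world axes, zero at the start; "torque": the same for the moment, N m; "finger_gap": finger opening in m.
Only numpy, scipy, OpenCV 4.12 (cv2) and the standard library are available. Lean on these libraries where they do the work, as an engineer would, in place of code of your own. Each camera call takes 0.05 s, during which the arm holds its last target. There are 200 camera calls.

TASK

Hang the yellow bracket by its window on the hook of the spring scale, let go of it and let it settle hanging still, so that its weight can be read. Leave the blue and the grey bracket standing where they are.

Things in the scene. Friction and masses are not known exactly. Their poses are not given: they have to be found in the camera images.
- yellow_center (a point): Yellow cast bracket, upright, loose, 110 mm high, 320-500 g. Its centre, 55 mm above its underside; z up. Foot 60 (x) by 46 (y) by 14 mm high; on it a plate 12 mm thick (x), 46 mm wide (y: grip this width from above). A window runs through the plate along x: 32 mm wide (y), from 46 mm above the underside to a shallow gable, 92 mm up in the middle, 88 at the sides. Front and back alike.
- blue_center (a point): A bracket of the same shape and size in blue paint, loose; to be left alone. Its centre, same axes.
- grey_center (a point): A bracket of the same shape and size in grey paint, loose; to be left alone. Its centre, same axes.
- hook (a point): Scale hook: 7 mm orange rod, 235 mm above the table unloaded, level, reaching from a dark carriage on an aluminium post towards the robot. Point on its axis, mid-way along the straight part; x runs along it to the post, z up. 35 mm away in -x its free end turns up, rising 14 mm over 15 mm. Carriage 91 mm away in +x; post (40 mm wide, 350 mm high) 115; red spring tube, 46 mm above rod, 92.
- scale (a joint): Reading of the spring scale: how far the hook has sunk, in m; 0 unloaded, most 0.07. The spring yields 8.2 mm per 100 g (120 N/m), so the yellow bracket sinks it by 26 to 41 mm; let go, it bobs for a second or two before it is still.

How it is judged:
At the end, for the whole second after the job is handed in: The yellow bracket hangs by its window on the hook, upright within 15 degrees, its centre 15 to 50 mm below the rod and within 50 mm sideways of the hook point; the scale has sunk by more than 18 mm and is still (below 15 mm/s), the bracket too (below 30 mm/s and 0.4 rad/s) (value of joint scale above 0.018 m and velocity of joint scale between -0.015 and 0.015 m/s and horizontal distance between yellow_center and hook below 0.05 m and z of yellow_center in the frame of hook between -0.05 and -0.015 m and angle between yellow_center's own z axis and vertical below 0.26 rad and linear speed of yellow below 0.03 m/s and angular speed of yellow below 0.4 rad/s); the robot touches nothing.
It fails at once if the blue bracket is moved by more than 30 mm (distance of blue_center from where it was at the start of the episode above 0.03 m).
It fails at once if the grey bracket is moved by more than 30 mm (distance of grey_center from where it was at the start of the episode above 0.03 m).
It also fails if it takes over 48 s, if anything falls off the work surface, if the arm or the gripper's body presses on something with over 40 N, if the wrist force passes 120 N, or if a joint passes its speed limit or range.

## Working session

There is one attempt and no reset: what is moved stays moved. The work goes in short steps, Python scripts to look and compute and a tool call to move; the robot and the scene stay as the last step left them, time stands still between calls to the robot, and variables do not carry over. Pictures are saved under pics/ and viewed, about 8 in all and at most 12, crops included, and the job is handed in when it is done.

Besides the shell and the picture viewer there is one more tool, called after "Call:" as name(argument=value, ...), one argument or row to a line, values as JSON. drive_tool: Moves the arm, as the interface text tells. Its arguments: {"type":"object","properties":{"moves":{"type":"array"}},"required":["moves"]}

```bash
mkdir -p pics; cat > h.py <<'E'
import numpy as np, cv2
from cell import telemetry, viewer, arm, models
def snap(n, save=None):
    p=viewer.snapshot(n)
    if save: cv2.imwrite('pics/'+save+'.png', cv2.cvtColor(p['color'],cv2.COLOR_RGB2BGR))
    return p
def cam(p):
    R=cv2.Rodrigues(np.array(p['rvec'],float))[0]; return R,np.array(p['tvec'],float).ravel(),np.array(p['intrinsics'])
def cloud(p):
    R,t,K=cam(p); d=p['depth']; v,u=np.mgrid[:d.shape[0],:d.shape[1]]
    c=np.stack([(u-K[0,2])/K[0,0]*d,(v-K[1,2])/K[1,1]*d,d],-1)
    w=(c-t)@R; w[d==0]=np.nan; return w
def ray_z(p,px,z):
    R,t,K=cam(p); r=R.T@np.array([(px[0]-K[0,2])/K[0,0],(px[1]-K[1,2])/K[1,1],1]); o=-R.T@t
    return o+r*(z-o[2])/r[2]
E
python3 - <<'E'
from h import *
np.set_printoptions(precision=4,suppress=True)
for n in ['top','side']:
    p=snap(n,n+'0'); w=cloud(p)
    R,t,K=cam(p); print(n,'cam at',-R.T@t,'fwd',R[2])
    for th,z in [('yellow_center',.055),('blue_center',.055),('grey_center',.055),('hook',.235)]:
        r=models.tip_of(p,th); b=models.look_for(p,th)
        for q in r[:2]: 
            i,j=np.round(q['point']).astype(int); print(th,q['conf'],np.array(q['point']),ray_z(p,q['point'],z),'depth',w[j,i])
        print('  box',[(np.round(x['bbox']),round(x['conf'],2)) for x in b[:2]])
s=telemetry.observe();print(s)
E
```

```text
top cam at [ 0.3641 -0.0027  1.0993] fwd [ 0.1885 -0.012  -0.982 ]
yellow_center 0.64 [345.7 176.7] [ 0.643  -0.1587  0.055 ] depth [ 0.6451 -0.161   0.0446]
  box [(array([335., 170.,  26.,  28.]), 0.58)]
blue_center 0.8 [314.4 269.5] [ 0.4371 -0.0863  0.055 ] depth [ 0.4323 -0.0811  0.1099]
  box [(array([301., 258.,  32.,  26.]), 0.8)]
grey_center 0.61 [403.6 257.6] [ 0.4629 -0.2796  0.055 ] depth [ 0.4569 -0.2659  0.1097]
  box [(array([384., 248.,  32.,  25.]), 0.87)]
hook 0.86 [189.5 167.2] [0.6121 0.1563 0.235 ] depth [0.6756 0.1955 0.0153]
  box [(array([182., 107.,  18.,  82.]), 0.58), (array([300., 258.,  32.,  27.]), 0.24)]
side cam at [ 0.2414 -0.6634  0.5558] fwd [ 0.3737  0.7836 -0.4963]
yellow_center 0.87 [348.5 273.8] [ 0.6401 -0.1573  0.055 ] depth [ 0.6828 -0.1014 -0.0004]
  box [(array([330., 248.,  32.,  56.]), 0.64)]
blue_center 0.62 [245.8 280.3] [ 0.4439 -0.0837  0.055 ] depth [ 0.4338 -0.1137  0.0815]
  box [(array([226., 252.,  35.,  64.]), 0.7)]
grey_center 0.96 [298.  345.7] [ 0.4593 -0.276   0.055 ] depth [ 0.4629 -0.2698  0.0462]
  box [(array([277., 312.,  43.,  73.]), 0.87)]
hook 0.93 [273.2 142.4] [0.6259 0.1704 0.235 ] depth [0.8382 0.6324 0.059 ]
  box [(array([252., 121.,  66.,  25.]), 0.82)]
{'time': 0.9, 'joint_pos': array([ 1.217 ,  0.3196,  1.5645, -0.    ,  1.2574, -0.02  ]), 'joint_vel': array([0.0004, 0.0016, 0.0024, 0.0007, 0.0004, 0.0016]), 'joint_torque': array([ -0.0006, -41.2346, -23.2231,   0.0728,   0.0376,  -0.    ]), 'tool_pos': array([0.1884, 0.5433, 0.214 ]), 'orientation': array([-1.3488, -0.9599,  0.9599]), 'ft_force': array([ 0.3855, -0.4431,  0.2063]), 'torque': array([ 0.0148, -0.0157, -0.0551]), 'finger_gap': 0.09129885651730532}
```

```bash
python3 - <<'E'
import cv2,numpy as np
a=cv2.imread('pics/top0.png');b=cv2.imread('pics/side0.png')
a=cv2.resize(a[80:320,130:460],None,fx=2.4,fy=2.4);cv2.imwrite('pics/topc.png',a)
b=cv2.resize(b[80:400,170:470],None,fx=1.87,fy=1.87);cv2.imwrite('pics/sidec.png',b)
E
python3 - <<'E'
import cv2,numpy as np
from scipy.spatial.transform import Rotation as R
print(R.from_rotvec([-1.3488,-.9599,.9599]).as_matrix().round(3))
E
```

```text
[[ 0.328 -0.    -0.945]
 [ 0.945  0.     0.328]
 [ 0.    -1.     0.   ]]
```

View pics/topc.png

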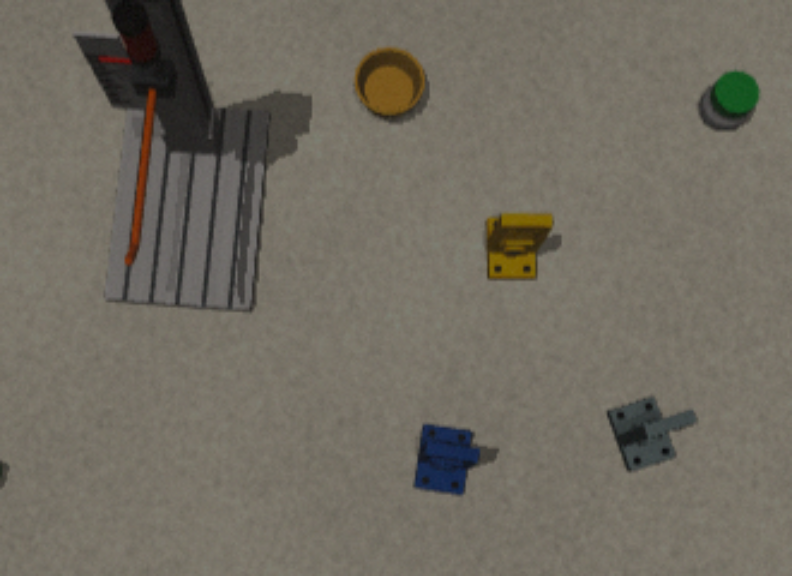

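View pics/sidec.png

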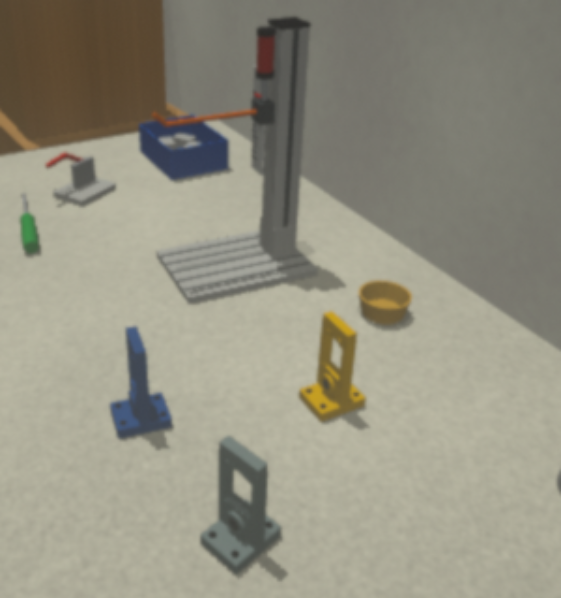

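Top crop: the yellow bracket is at crop (515,245), its plate nearly along world y. Blue is at (445,458), grey at (645,435), and the orange rod runs from (128,260) to (152,90). The side crop agrees, with the windows clearly visible. Next I measure the yellow yaw and the rod line.

```bash
cat > m.py <<'E'
from h import *
np.set_printoptions(precision=4,suppress=True)
def hsv(p): return cv2.cvtColor(p['color'],cv2.COLOR_RGB2HSV).astype(int)
def yellow(p,c=(.643,-.158)):
    h=hsv(p); w=cloud(p)
    m=(h[...,0]>18)&(h[...,0]<34)&(h[...,1]>150)&(np.hypot(w[...,0]-c[0],w[...,1]-c[1])<.07)
    return w[m]
def rod(p,z,c=(.62,.165)):
    h=hsv(p); m=((h[...,0]<14)&(h[...,1]>170)&(h[...,2]>90))
    v,u=np.nonzero(m); X=np.array([ray_z(p,(a,b),z) for a,b in zip(u,v)])
    k=(abs(X[:,0]-c[0])<.12)&(abs(X[:,1]-c[1])<.06); return X[k]
E
python3 - <<'E'
from m import *
for n in ['top','side']:
    p=snap(n); y=yellow(p)
    y=y[np.isfinite(y[:,0])]
    print(n,len(y))
    t=y[y[:,2]>.100]; f=y[(y[:,2]<.022)&(y[:,2]>.006)]
    for nm,q in [('plate top',t),('foot',f)]:
        if len(q)>5:
            r=cv2.minAreaRect((q[:,:2]*1000).astype(np.float32)); print(nm,len(q),np.median(q,0),'minrect',np.round(r[0],1),np.round(r[1],1),round(r[2],1), q.min(0),q.max(0))
    v=y[(y[:,2]>.03)&(y[:,2]<.105)]
    if len(v)>20:
        for s in [v]:
            l=cv2.fitLine((s[:,:2]*1000).astype(np.float32),cv2.DIST_HUBER,0,.01,.01).ravel(); print('plate face line',l,'ang',np.degrees(np.arctan2(l[1],l[0])),'n',len(s))
    X=rod(p,.235)
    xs=np.arange(.50,.76,.02)
    print('rod',len(X),X.min(0),X.max(0))
    for a in xs:
        k=(X[:,0]>=a)&(X[:,0]<a+.02)
        if k.any(): print(round(a+.01,3),X[k,1].mean(),X[k,1].std(),k.sum())
    w=cloud(p); hh=hsv(p); mm=((hh[...,0]<14)&(hh[...,1]>170)&(w[...,2]>.19)&(w[...,2]<.3)&(w[...,1]>.1)&(w[...,1]<.22)); q=w[mm]; 
    q=q[np.argsort(q[:,0])]; print('rod depth pts',len(q)); print(q[::max(1,len(q)//15)])
E
```

```text
top 554
plate top 149 [ 0.6389 -0.1576  0.1095] minrect [ 639.5 -157.2] [44.5 12.5] 90.0 [ 0.6333 -0.1794  0.1002] [ 0.6458 -0.135   0.1149]
foot 225 [ 0.624  -0.153   0.0142] minrect [ 638.8 -156.9] [58.2 44.7] 0.0 [ 0.6097 -0.1792  0.0073] [ 0.6679 -0.1345  0.022 ]
plate face line [   0.0056    1.      634.5652 -155.3807] ang 89.67955 n 185
rod 206 [0.5708 0.1512 0.235 ] [0.7359 0.1937 0.235 ]
0.57 0.1667614991066184 0.0013335078743210724 11
0.59 0.16240255859324945 0.0016150547903609632 27
0.61 0.16084814570277053 0.0014281164844487844 27
0.63 0.15922774603570125 0.001547512250504129 30
0.65 0.15780829799003385 0.0015853070335777157 28
0.67 0.15625272743424826 0.0015924451928950004 28
0.69 0.15477043500846227 0.0014972927650846362 27
0.71 0.15370174378672255 0.0015236499678617918 13
0.73 0.18384946343677253 0.00599887628310582 15
rod depth pts 263
[[0.5661 0.1628 0.2546]
 [0.5784 0.1601 0.2423]
 [0.5892 0.1634 0.2366]
 [0.6004 0.1582 0.2374]
 [0.6114 0.162  0.2387]
 [0.6207 0.1604 0.2396]
 [0.632  0.1607 0.2402]
 [0.6419 0.1557 0.2391]
 [0.6519 0.1543 0.2383]
 [0.6613 0.1545 0.239
[... 366 characters left out ...]
0.6087 -0.184   0.0096] [ 0.6676 -0.1376  0.0217]
plate face line [   0.0358    0.9994  634.3248 -161.9867] ang 87.95094 n 71
rod 15 [0.5832 0.1562 0.235 ] [0.7103 0.2037 0.235 ]
0.59 0.18128951477429495 0.017828084641415023 5
0.61 0.16342315381833586 0.002164893539645534 7
0.71 0.1573018641632429 0.0009284999471081481 3
rod depth pts 15
[[0.5664 0.161  0.2508]
 [0.5681 0.1589 0.2512]
 [0.5868 0.1614 0.2375]
 [0.5889 0.1603 0.2375]
 [0.5908 0.1586 0.2377]
 [0.5985 0.1582 0.2366]
 [0.6009 0.1578 0.2364]
 [0.6034 0.1573 0.2386]
 [0.6036 0.158  0.2359]
 [0.6066 0.1586 0.2377]
 [0.6074 0.1544 0.2389]
 [0.6116 0.158  0.2371]
 [0.7008 0.1495 0.2385]
 [0.7045 0.151  0.2375]
 [0.7059 0.1484 0.238 ]]
```

Call:
drive_tool(
  moves=[
    {"dy": -0.05},
    {"dy": -0.1},
    {"dx": -0.02,"dz": -0.025,"dy": -0.146},
    {"dx": -0.516,"dz": -0.656,"dy": -0.146,"wy": -0.333,"hand": -1},
    {"dx": -0.516,"dz": -0.656,"dy": -0.146,"wy": -0.333},
    {"dx": -0.516,"dz": -0.656,"dy": -0.146,"wy": -0.333},
    {"dx": -0.516,"dz": -0.656,"dy": -0.146,"wy": -0.333},
    {"dx": -0.516,"dz": -0.656,"dy": -0.146,"wy": -0.333},
    {"dx": -0.516,"dz": -0.656,"dy": -0.146,"wy": -0.333},
    {"dx": -0.516,"dz": -0.656,"dy": -0.146,"wy": -0.333},
    {"dx": -0.516,"dz": -0.656,"dy": -0.146,"wy": -0.333},
    {"dx": -0.516,"dz": -0.656,"dy": -0.146,"wy": -0.333},
    {"dx": -0.516,"dz": -0.656,"dy": -0.146,"wy": -0.333},
    {"dx": -0.516,"dz": -0.656,"dy": -0.146,"wy": -0.333},
    {"dx": -0.516,"dz": -0.656,"dy": -0.146,"wy": -0.333},
    {"dx": -0.516,"dz": -0.656,"dy": -0.146,"wy": -0.333},
    {"dx": -0.516,"dz": -0.656,"dy": -0.146,"wy": -0.333},
    {"dx": -0.516,"dz": -0.656,"dy": -0.146,"wy": -0.333},
    {"dx": -0.516,"dz": -0.656,"dy": -0.146,"wy": -0.333},
    {"dx": -0.516,"dz": -0.656,"dy": -0.146,"wy": -0.333},
  ],
)

```text
invalid input
```

Call:
drive_tool(
  moves=[
    {"dx": 0,"dy": -0.1,"dz": 0,"wx": 0,"wy": 0,"wz": 0,"hand": -1},
    {"dx": 0,"dy": -0.146,"dz": 0,"wx": 0,"wy": 0,"wz": 0,"hand": -1},
    {"dx": 0,"dy": -0.146,"dz": 0,"wx": 0,"wy": 0,"wz": 0,"hand": -1},
    {"dx": 0,"dy": -0.146,"dz": 0,"wx": 0,"wy": 0,"wz": 0,"hand": -1},
  ],
)

```text
time: 1.4
tool_pos: [0.1892, 0.5455, 0.3675]
orientation: [-1.34, -0.969, 0.949]
ft_force: [0.6, 1.2, -0.5]
finger_gap: 0.0909
```

Call:
drive_tool(
  moves=[
    {"dx": -0.516,"dy": 0,"dz": -0.656,"wx": 0,"wy": -0.333,"wz": 0,"hand": -1},
    {"dx": -0.516,"dy": 0,"dz": -0.656,"wx": 0,"wy": -0.333,"wz": 0,"hand": -1},
    {"dx": -0.516,"dy": 0,"dz": -0.656,"wx": 0,"wy": -0.333,"wz": 0,"hand": -1},
    {"dx": -0.516,"dy": 0,"dz": -0.656,"wx": 0,"wy": -0.333,"wz": 0,"hand": -1},
    {"dx": -0.516,"dy": 0,"dz": -0.656,"wx": 0,"wy": -0.333,"wz": 0,"hand": -1},
    {"dx": -0.516,"dy": 0,"dz": -0.656,"wx": 0,"wy": -0.333,"wz": 0,"hand": -1},
    {"dx": -0.516,"dy": 0,"dz": -0.656,"wx": 0,"wy": -0.333,"wz": 0,"hand": -1},
    {"dx": -0.516,"dy": 0,"dz": -0.656,"wx": 0,"wy": -0.333,"wz": 0,"hand": -1},
    {"dx": -0.516,"dy": 0,"dz": -0.656,"wx": 0,"wy": -0.333,"wz": 0,"hand": -1},
    {"dx": -0.516,"dy": 0,"dz": -0.656,"wx": 0,"wy": -0.333,"wz": 0,"hand": -1},
    {"dx": -0.516,"dy": 0,"dz": -0.656,"wx": 0,"wy": -0.333,"wz": 0,"hand": -1},
    {"dx": -0.516,"dy": 0,"dz": -0.656,"wx": 0,"wy": -0.333,"wz": 0,"hand": -1},
    {"dx": -0.516,"dy": 0,"dz": -0.656,"wx": 0,"wy": -0.333,"wz": 0,"hand": -1},
    {"dx": -0.516,"dy": 0,"dz": -0.656,"wx": 0,"wy": -0.333,"wz": 0,"hand": -1},
    {"dx": -0.516,"dy": 0,"dz": -0.656,"wx": 0,"wy": -0.333,"wz": 0,"hand": -1},
    {"dx": -0.516,"dy": 0,"dz": -0.656,"wx": 0,"wy": -0.333,"wz": 0,"hand": -1},
    {"dx": -0.516,"dy": 0,"dz": -0.656,"wx": 0,"wy": -0.333,"wz": 0,"hand": -1},
    {"dx": -0.516,"dy": 0,"dz": -0.656,"wx": 0,"wy": -0.333,"wz": 0,"hand": -1},
    {"dx": -0.516,"dy": 0,"dz": -0.656,"wx": 0,"wy": -0.333,"wz": 0,"hand": -1},
    {"dx": -0.516,"dy": 0,"dz": -0.656,"wx": 0,"wy": -0.333,"wz": 0,"hand": -1},
  ],
)

```text
time: 3.4
tool_pos: [0.6386, -0.1582, 0.3599]
orientation: [-1.208, -1.209, 1.209]
ft_force: [0.4, -0.3, 0.7]
finger_gap: 0.0912
```

Call:
drive_tool(
  moves=[
    {"dx": 0,"dy": 0.25,"dz": 0,"wx": 0,"wy": 0,"wz": 0,"hand": -1},
    {"dx": 0,"dy": 0.25,"dz": 0,"wx": 0,"wy": 0,"wz": 0,"hand": -1},
    {"dx": 0,"dy": 0.25,"dz": 0,"wx": 0,"wy": 0,"wz": 0,"hand": -1},
    {"dx": 0,"dy": 0.25,"dz": 0,"wx": 0,"wy": 0,"wz": 0,"hand": -1},
    {"dx": 0,"dy": 0.25,"dz": 0,"wx": 0,"wy": 0,"wz": 0,"hand": -1},
    {"dx": 0,"dy": 0.27,"dz": 0,"wx": 0,"wy": 0,"wz": 0,"hand": -1},
    {"dx": 0,"dy": 0.287,"dz": 0,"wx": 0,"wy": 0,"wz": 0,"hand": -1},
    {"dx": 0,"dy": 0.287,"dz": 0,"wx": 0,"wy": 0,"wz": 0,"hand": -1},
    {"dx": 0,"dy": 0.287,"dz": 0,"wx": 0,"wy": 0,"wz": 0,"hand": -1},
    {"dx": 0,"dy": 0.287,"dz": 0,"wx": 0,"wy": 0,"wz": 0,"hand": 1},
    {"dx": 0,"dy": 0.287,"dz": 0,"wx": 0,"wy": 0,"wz": 0,"hand": 1},
    {"dx": 0,"dy": 0.287,"dz": 0,"wx": 0,"wy": 0,"wz": 0,"hand": 1},
    {"dx": 0,"dy": 0.287,"dz": 0,"wx": 0,"wy": 0,"wz": 0,"hand": 1},
    {"dx": 0,"dy": 0.287,"dz": 0,"wx": 0,"wy": 0,"wz": 0,"hand": 1},
    {"dx": 0,"dy": 0.287,"dz": 0,"wx": 0,"wy": 0,"wz": 0,"hand": 1},
    {"dx": 0,"dy": 0.287,"dz": 0,"wx": 0,"wy": 0,"wz": 0,"hand": 1},
    {"dx": 0,"dy": 0.287,"dz": 0,"wx": 0,"wy": 0,"wz": 0,"hand": 1},
    {"dx": 0,"dy": 0.287,"dz": 0,"wx": 0,"wy": 0,"wz": 0,"hand": 1},
    {"dx": 0,"dy": 0.287,"dz": 0,"wx": 0,"wy": 0,"wz": 0,"hand": 1},
    {"dx": 0,"dy": 0.287,"dz": 0,"wx": 0,"wy": 0,"wz": 0,"hand": 1},
  ],
)

```text
time: 5.4
tool_pos: [0.6391, -0.1592, 0.0729]
orientation: [-1.21, -1.209, 1.209]
ft_force: [-0.7, -0.1, 1.4]
finger_gap: 0.046
```

Call:
drive_tool(
  moves=[
    {"dx": 0,"dy": -0.03,"dz": 0,"wx": 0,"wy": 0,"wz": 0,"hand": 1},
    {"dx": 0,"dy": -0.07,"dz": 0,"wx": 0,"wy": 0,"wz": 0,"hand": 1},
    {"dx": 0,"dy": -0.11,"dz": 0,"wx": 0,"wy": 0,"wz": 0,"hand": 1},
    {"dx": 0,"dy": -0.15,"dz": 0,"wx": 0,"wy": 0,"wz": 0,"hand": 1},
    {"dx": 0,"dy": -0.175,"dz": 0,"wx": 0,"wy": 0,"wz": 0,"hand": 1},
    {"dx": 0.03,"dy": -0.175,"dz": 0.02,"wx": 0,"wy": 0,"wz": 0,"hand": 1},
    {"dx": 0.065,"dy": -0.175,"dz": 0.04,"wx": 0,"wy": 0.02,"wz": 0,"hand": 1},
    {"dx": 0.1,"dy": -0.175,"dz": 0.06,"wx": 0,"wy": 0.04,"wz": 0,"hand": 1},
    {"dx": 0.135,"dy": -0.175,"dz": 0.08,"wx": 0,"wy": 0.06,"wz": 0,"hand": 1},
    {"dx": 0.17,"dy": -0.175,"dz": 0.1,"wx": 0,"wy": 0.077,"wz": 0,"hand": 1},
    {"dx": 0.205,"dy": -0.175,"dz": 0.12,"wx": 0,"wy": 0.077,"wz": 0,"hand": 1},
    {"dx": 0.24,"dy": -0.175,"dz": 0.14,"wx": 0,"wy": 0.077,"wz": 0,"hand": 1},
    {"dx": 0.275,"dy": -0.175,"dz": 0.149,"wx": 0,"wy": 0.077,"wz": 0,"hand": 1},
    {"dx": 0.3,"dy": -0.175,"dz": 0.149,"wx": 0,"wy": 0.077,"wz": 0,"hand": 1},
    {"dx": 0.318,"dy": -0.175,"dz": 0.149,"wx": 0,"wy": 0.077,"wz": 0,"hand": 1},
    {"dx": 0.328,"dy": -0.175,"dz": 0.149,"wx": 0,"wy": 0.077,"wz": 0,"hand": 1},
    {"dx": 0.328,"dy": -0.175,"dz": 0.149,"wx": 0,"wy": 0.077,"wz": 0,"hand": 1},
    {"dx": 0.328,"dy": -0.175,"dz": 0.149,"wx": 0,"wy": 0.077,"wz": 0,"hand": 1},
    {"dx": 0.328,"dy": -0.175,"dz": 0.149,"wx": 0,"wy": 0.077,"wz": 0,"hand": 1},
  ],
)

```text
time: 7.3
tool_pos: [0.4903, 0.1679, 0.2477]
orientation: [-1.246, -1.15, 1.152]
ft_force: [0.2, -0.2, -3.5]
finger_gap: 0.0459
```

```bash
python3 - <<'E'
from m import *
s=telemetry.observe();print(s['time'],s['tool_pos'],s['orientation'],s['ft_force'],s['finger_gap'])
for n in ['top','side']:
    p=snap(n,n+'1'); y=yellow(p,s['tool_pos'][:2]); y=y[np.isfinite(y[:,0])]; y=y[y[:,2]>.15]
    print(n,len(y),y.min(0),y.max(0)); f=y[y[:,2]<.2]
    if len(f)>10: print('foot',cv2.minAreaRect((f[:,:2]*1000).astype(np.float32)),np.median(f[:,2]))
b=cv2.imread('pics/side1.png');cv2.imwrite('pics/side1c.png',cv2.resize(b[60:260,160:400],None,fx=3,fy=3))
E
```

```text
7.3 [0.4903 0.1679 0.2477] [-1.2455 -1.1503  1.1517] [ 0.184  -0.1652 -3.541 ] 0.0459282426363868
top 13 [0.4491 0.122  0.1857] [0.4682 0.1522 0.3485]
side 280 [0.4609 0.1409 0.1812] [0.5162 0.1867 0.2451]
foot ((489.3848876953125, 160.90684509277344), (41.08778381347656, 59.20662307739258), 78.0069808959961) 0.1884330447574333
```

View pics/side1c.png

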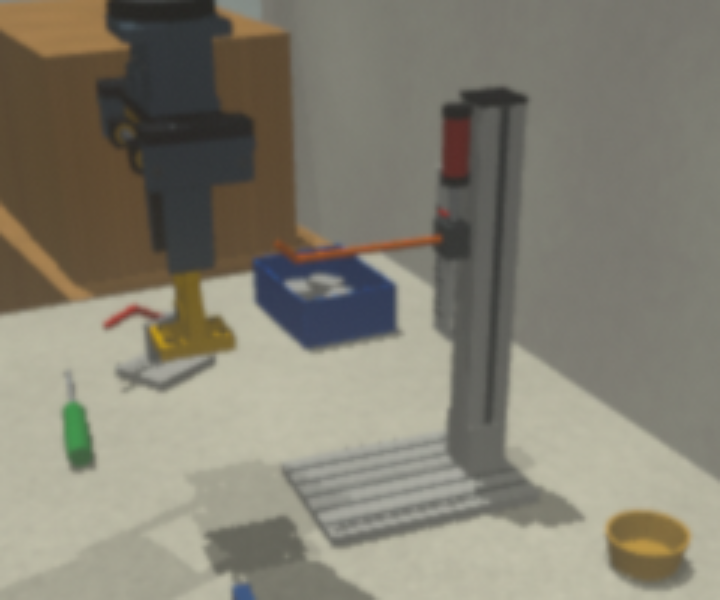

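The side crop shows the bracket upright in the gripper, foot at (190,340), squarely in front of the rod tip at (280,245). The load of 3.5 N is about 0.36 kg. Now threading it along the rod.

Call:
drive_tool(
  moves=[
    {"dx": 0.001,"dy": 0,"dz": -0.02,"wx": 0,"wy": 0,"wz": 0,"hand": 1},
    {"dx": 0.001,"dy": 0,"dz": -0.04,"wx": 0,"wy": 0,"wz": 0,"hand": 1},
    {"dx": 0.001,"dy": 0,"dz": -0.055,"wx": 0,"wy": 0,"wz": 0,"hand": 1},
    {"dx": 0.001,"dy": 0,"dz": -0.07,"wx": 0,"wy": 0,"wz": 0,"hand": 1},
    {"dx": 0.001,"dy": 0,"dz": -0.08,"wx": 0,"wy": 0,"wz": 0,"hand": 1},
    {"dx": 0.001,"dy": 0,"dz": -0.09,"wx": 0,"wy": 0,"wz": 0,"hand": 1},
    {"dx": 0.001,"dy": 0,"dz": -0.1,"wx": 0,"wy": 0,"wz": 0,"hand": 1},
    {"dx": 0.001,"dy": 0,"dz": -0.11,"wx": 0,"wy": 0,"wz": 0,"hand": 1},
    {"dx": 0.001,"dy": 0,"dz": -0.121,"wx": 0,"wy": 0,"wz": 0,"hand": 1},
    {"dx": 0.001,"dy": 0,"dz": -0.123,"wx": 0,"wy": 0,"wz": 0,"hand": 1},
    {"dx": 0.001,"dy": 0,"dz": -0.123,"wx": 0,"wy": 0,"wz": 0,"hand": 1},
    {"dx": 0.001,"dy": 0,"dz": -0.123,"wx": 0,"wy": 0,"wz": 0,"hand": 1},
  ],
)

```text
time: 8.6
tool_pos: [0.6127, 0.1604, 0.2479]
orientation: [-1.244, -1.151, 1.152]
ft_force: [-1.2, -0.2, -4.7]
finger_gap: 0.0455
```

```bash
python3 - <<'E'
from m import *
s=telemetry.observe();print(s['time'],s['tool_pos'],s['ft_force'],s['torque'],s['finger_gap'])
p=snap('side','side2')
b=cv2.imread('pics/side2.png');cv2.imwrite('pics/side2c.png',cv2.resize(b[90:210,190:350],None,fx=4.5,fy=4.5,interpolation=cv2.INTER_CUBIC))
E
```

```text
8.6 [0.6127 0.1604 0.2479] [-1.153  -0.1916 -4.659 ] [0.034  0.0621 0.0116] 0.04545144795910825
```

View pics/side2c.png

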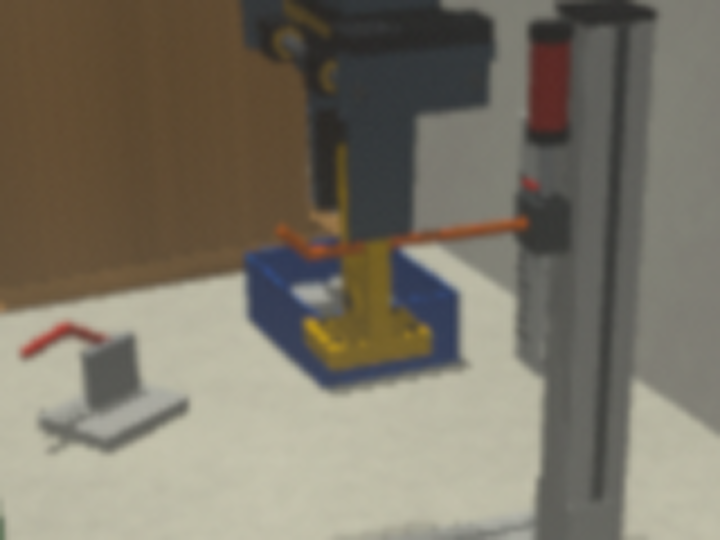

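The near side bar of the plate hides the rod at (345–385,245), and the rod is visible on both sides of it, so the rod is through the window. Lowering now.

Call:
drive_tool(
  moves=[
    {"dx": 0,"dy": 0.01,"dz": 0,"wx": 0,"wy": 0,"wz": 0,"hand": 1},
    {"dx": 0,"dy": 0.018,"dz": 0,"wx": 0,"wy": 0,"wz": 0,"hand": 1},
    {"dx": 0,"dy": 0.024,"dz": 0,"wx": 0,"wy": 0,"wz": 0,"hand": 1},
    {"dx": 0,"dy": 0.03,"dz": 0,"wx": 0,"wy": 0,"wz": 0,"hand": 1},
    {"dx": 0,"dy": 0.036,"dz": 0,"wx": 0,"wy": 0,"wz": 0,"hand": 1},
    {"dx": 0,"dy": 0.042,"dz": 0,"wx": 0,"wy": 0,"wz": 0,"hand": 1},
    {"dx": 0,"dy": 0.047,"dz": 0,"wx": 0,"wy": 0,"wz": 0,"hand": 1},
    {"dx": 0,"dy": 0.05,"dz": 0,"wx": 0,"wy": 0,"wz": 0,"hand": 1},
    {"dx": 0,"dy": 0.05,"dz": 0,"wx": 0,"wy": 0,"wz": 0,"hand": 1},
    {"dx": 0,"dy": 0.05,"dz": 0,"wx": 0,"wy": 0,"wz": 0,"hand": 1},
    {"dx": 0,"dy": 0.05,"dz": 0,"wx": 0,"wy": 0,"wz": 0,"hand": 1},
  ],
)

```text
time: 9.75
tool_pos: [0.6131, 0.1603, 0.1984]
orientation: [-1.245, -1.152, 1.151]
ft_force: [-1.2, 0.0, -1.0]
finger_gap: 0.0459
```

```bash
python3 - <<'E'
from m import *
s=telemetry.observe();print(s['time'],s['tool_pos'],s['ft_force'],s['torque'],s['finger_gap'])
p=snap('side','side3')
b=cv2.imread('pics/side3.png');cv2.imwrite('pics/side3c.png',cv2.resize(b[90:210,190:350],None,fx=4.5,fy=4.5,interpolation=cv2.INTER_CUBIC))
E
```

```text
9.75 [0.6131 0.1603 0.1984] [-1.1954  0.016  -0.9771] [-0.0929  0.39    0.0102] 0.045903495888554906
```

View pics/side3c.png

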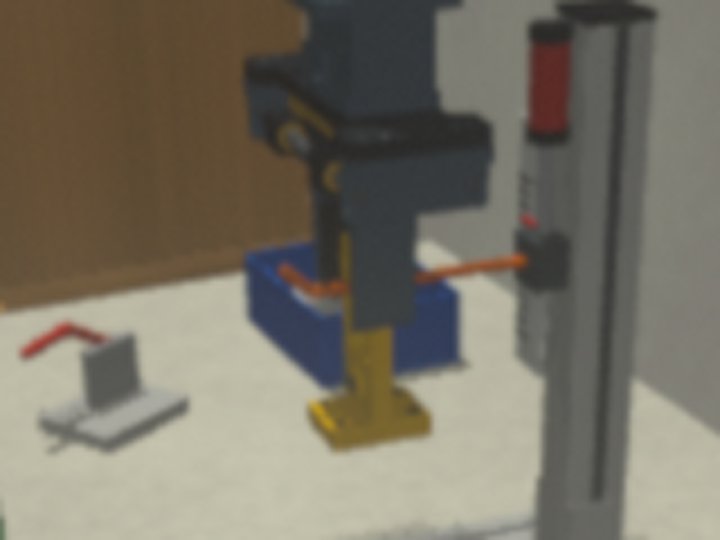

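The carriage has sunk with the bracket, the rod now crosses behind the finger, and the spring carries about 2.5 N. I'll lower the rest, open, wait, and rise.

Call:
drive_tool(
  moves=[
    {"dx": 0,"dy": 0.005,"dz": 0,"wx": 0,"wy": 0,"wz": 0,"hand": 1},
    {"dx": 0,"dy": 0.009,"dz": 0,"wx": 0,"wy": 0,"wz": 0,"hand": 1},
    {"dx": 0,"dy": 0.009,"dz": 0,"wx": 0,"wy": 0,"wz": 0,"hand": 1},
    {"dx": 0,"dy": 0.009,"dz": 0,"wx": 0,"wy": 0,"wz": 0,"hand": 1},
    {"dx": 0,"dy": 0.009,"dz": 0,"wx": 0,"wy": 0,"wz": 0,"hand": -1},
    {"dx": 0,"dy": 0.009,"dz": 0,"wx": 0,"wy": 0,"wz": 0,"hand": -1},
    {"dx": 0,"dy": 0.009,"dz": 0,"wx": 0,"wy": 0,"wz": 0,"hand": -1},
    {"dx": 0,"dy": 0.009,"dz": 0,"wx": 0,"wy": 0,"wz": 0,"hand": -1},
    {"dx": 0,"dy": 0.009,"dz": 0,"wx": 0,"wy": 0,"wz": 0,"hand": -1},
    {"dx": 0,"dy": 0.009,"dz": 0,"wx": 0,"wy": 0,"wz": 0,"hand": -1},
    {"dx": 0,"dy": 0.009,"dz": 0,"wx": 0,"wy": 0,"wz": 0,"hand": -1},
    {"dx": 0,"dy": 0.009,"dz": 0,"wx": 0,"wy": 0,"wz": 0,"hand": -1},
    {"dx": 0,"dy": 0.009,"dz": 0,"wx": 0,"wy": 0,"wz": 0,"hand": -1},
    {"dx": 0,"dy": 0.009,"dz": 0,"wx": 0,"wy": 0,"wz": 0,"hand": -1},
    {"dx": 0,"dy": 0.009,"dz": 0,"wx": 0,"wy": 0,"wz": 0,"hand": -1},
    {"dx": 0,"dy": 0.009,"dz": 0,"wx": 0,"wy": 0,"wz": 0,"hand": -1},
    {"dx": 0,"dy": 0.009,"dz": 0,"wx": 0,"wy": 0,"wz": 0,"hand": -1},
    {"dx": 0,"dy": 0.009,"dz": 0,"wx": 0,"wy": 0,"wz": 0,"hand": -1},
  ],
)

```text
time: 11.6
tool_pos: [0.6131, 0.1604, 0.189]
orientation: [-1.245, -1.152, 1.152]
ft_force: [0.1, 0.9, 0.3]
finger_gap: 0.0917
```

```bash
python3 - <<'E'
from m import *
s=telemetry.observe();print(s['time'],s['tool_pos'],s['ft_force'],s['torque'],s['finger_gap'])
p=snap('side','side4')
b=cv2.imread('pics/side4.png');cv2.imwrite('pics/side4c.png',cv2.resize(b[90:210,190:350],None,fx=4.5,fy=4.5,interpolation=cv2.INTER_CUBIC))
E
```

```text
11.6 [0.6131 0.1604 0.189 ] [0.1441 0.9116 0.3285] [ 0.0093 -0.0193 -0.0202] 0.09169500918419025
```

View pics/side4c.png

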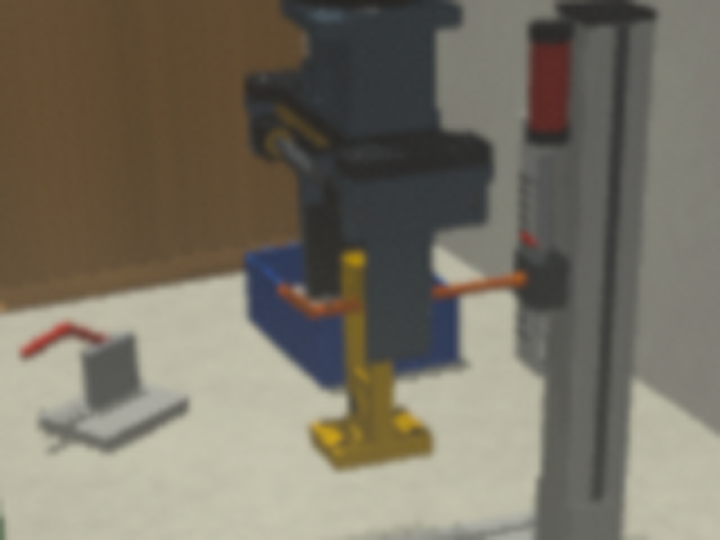

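The bracket hangs upright on the rod, with its plate at (355,330). The fingers are open with no contact. Retreating straight up.

Call:
drive_tool(
  moves=[
    {"dx": 0,"dy": -0.02,"dz": 0,"wx": 0,"wy": 0,"wz": 0,"hand": -1},
    {"dx": 0,"dy": -0.05,"dz": 0,"wx": 0,"wy": 0,"wz": 0,"hand": -1},
    {"dx": 0,"dy": -0.08,"dz": 0,"wx": 0,"wy": 0,"wz": 0,"hand": -1},
    {"dx": 0,"dy": -0.11,"dz": 0,"wx": 0,"wy": 0,"wz": 0,"hand": -1},
    {"dx": 0,"dy": -0.14,"dz": 0,"wx": 0,"wy": 0,"wz": 0,"hand": -1},
    {"dx": 0,"dy": -0.17,"dz": 0,"wx": 0,"wy": 0,"wz": 0,"hand": -1},
    {"dx": 0,"dy": -0.19,"dz": 0,"wx": 0,"wy": 0,"wz": 0,"hand": -1},
    {"dx": 0,"dy": -0.19,"dz": 0,"wx": 0,"wy": 0,"wz": 0,"hand": -1},
    {"dx": 0,"dy": -0.19,"dz": 0,"wx": 0,"wy": 0,"wz": 0,"hand": -1},
    {"dx": 0,"dy": -0.19,"dz": 0,"wx": 0,"wy": 0,"wz": 0,"hand": -1},
    {"dx": 0,"dy": -0.19,"dz": 0,"wx": 0,"wy": 0,"wz": 0,"hand": -1},
    {"dx": 0,"dy": -0.19,"dz": 0,"wx": 0,"wy": 0,"wz": 0,"hand": -1},
    {"dx": 0,"dy": -0.19,"dz": 0,"wx": 0,"wy": 0,"wz": 0,"hand": -1},
    {"dx": 0,"dy": -0.19,"dz": 0,"wx": 0,"wy": 0,"wz": 0,"hand": -1},
    {"dx": 0,"dy": -0.19,"dz": 0,"wx": 0,"wy": 0,"wz": 0,"hand": -1},
    {"dx": 0,"dy": -0.19,"dz": 0,"wx": 0,"wy": 0,"wz": 0,"hand": -1},
    {"dx": 0,"dy": -0.19,"dz": 0,"wx": 0,"wy": 0,"wz": 0,"hand": -1},
    {"dx": 0,"dy": -0.19,"dz": 0,"wx": 0,"wy": 0,"wz": 0,"hand": -1},
    {"dx": 0,"dy": -0.19,"dz": 0,"wx": 0,"wy": 0,"wz": 0,"hand": -1},
    {"dx": 0,"dy": -0.19,"dz": 0,"wx": 0,"wy": 0,"wz": 0,"hand": -1},
  ],
)

```text
time: 13.65
tool_pos: [0.6131, 0.1604, 0.379]
orientation: [-1.245, -1.152, 1.152]
ft_force: [-0.1, 0.1, -0.2]
finger_gap: 0.0913
```

```bash
python3 - <<'E'
from m import *
s=telemetry.observe();print(s['time'],s['tool_pos'],s['ft_force'],s['finger_gap'])
P=[]
for i in range(10): P.append(snap('side','side5' if i==9 else None))
g=[q['color'].astype(int)[90:210,190:350] for q in P]
print('max change vs last',[int((abs(a-g[-1]).max(2)>40).sum()) for a in g])
for q in (P[-1],):
    y=yellow(q,(.613,.16)); y=y[np.isfinite(y[:,0])&(y[:,2]>.09)]
    print(len(y),y.min(0),y.max(0),np.median(y,0))
    for th in ['yellow_center','hook','blue_center','grey_center']:
        r=models.tip_of(q,th)[:1]; print(th,[(x['point'],x['conf'],ray_z(q,x['point'],{'y':.17,'h':.205}.get(th[0],.055))) for x in r])
b=cv2.imread('pics/side5.png');cv2.imwrite('pics/side5c.png',cv2.resize(b[90:210,190:350],None,fx=4.5,fy=4.5,interpolation=cv2.INTER_CUBIC))
E
```

```text
13.65 [0.6131 0.1604 0.379 ] [-0.1454  0.1221 -0.2337] 0.09132984518038119
max change vs last [0, 0, 0, 0, 0, 0, 0, 0, 0, 0]
415 [0.5818 0.1293 0.1206] [0.6406 0.178  0.2255] [0.6093 0.1404 0.1598]
yellow_center [([270.3, 167.9], 0.82, array([0.6158, 0.1683, 0.17  ]))]
hook [([273.7, 155.8], 0.63, array([0.6212, 0.1583, 0.205 ]))]
blue_center [([241.3, 281.7], 0.71, array([ 0.4342, -0.0837,  0.055 ]))]
grey_center [([296.3, 344.3], 0.66, array([ 0.4582, -0.2722,  0.055 ]))]
```

View pics/side5c.png

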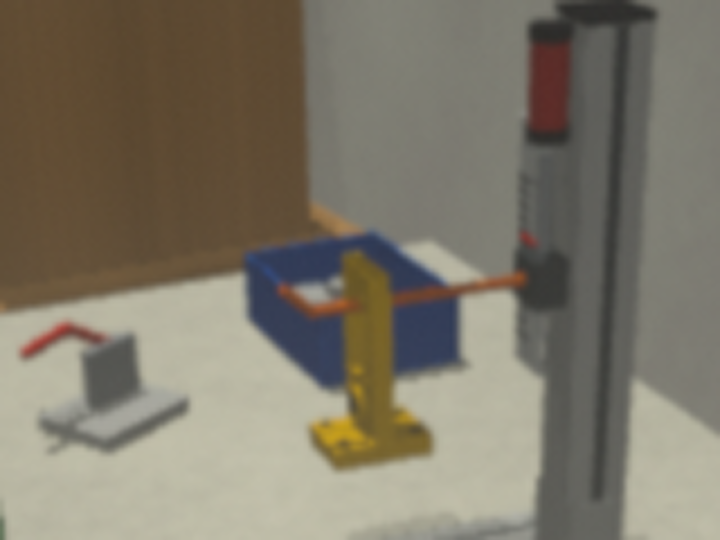

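It hangs still and upright on the rod, with the plate at (365,340), and the gripper is clear. Plate top at z≈0.225 m means about 30 mm of sink.

```bash
python3 -c "
from cell import arm
print(arm.close_job())"
```

```text
the job is handed in; nothing more can be done
None
```

The yellow bracket now hangs by its window on the scale hook, and the job is handed in (no verdict is reported). I gripped it across its 46 mm width and threaded it over the upturned tip. I lowered it until the spring carried nearly all its weight, then let go and rose straight up.

**Last checks:**
- **Stillness:** ten side pictures in a row over about 0.5 s showed no change.
- **Hang:** the bracket looks upright in the last side picture (not measured as an angle). Its highest point in the depth data is at about 0.225 m. That means the hook sank about 30 mm, which fits the roughly 3.5 N I felt when lifting it.
- **Position:** the bracket hangs about 5–10 mm sideways from the hook point. Its centre is about 35 mm below the rod, worked out from its shape.
- **Robot:** the gripper is well clear and the wrist force is about 0.
- **Blue and grey:** neither was touched. The network's side-view estimates moved by about 10 mm for blue and 4 mm for grey. I put that down to network scatter, as the arm stayed well above both.
- **Time:** about 14 s of the 48 s allowed.

**Disagreement:** the two cameras differed by 2–4 mm in y on the bracket and hook, which was well inside the window's clearance.

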